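# Clamp the thick paper-drill bit in the sharpening chuck

### The job

The thicker of the two hollow paper-drill bits has to be clamped for sharpening: push the chuck's lever back anticlockwise (seen from above) until its jaws are wide open, then stand the thick bit upright, broad end down, on the chuck's face between the jaws and let go. Then push the lever round clockwise until all three jaws hold the bit tightly, centred and upright. Leave the thin bit, the rubber stamp and the two staple boxes where they stand.

Things in the scene. Friction and masses are not known exactly. Their poses are not given: they have to be found in the camera images.
- chuck: Three-jaw bit chuck screwed to the worktop: round grey base plate 120 mm across, 10 mm thick; dark cylinder 72 mm across up to its flat face at 34 mm; knurled aluminium sleeve round it, 85 mm across, 13 to 30 mm up. Origin: on the axis at the underside, z up. The middle of the lever's swing points along its -x axis.
- chuck_face (a point): Centre of the chuck's flat top face, 34 mm above the worktop, axes as the chuck's. The bit is to stand here.
- chuck_sleeve (a joint): Sleeve and lever angle, rad: 0 = jaws wide open (stop), growing clockwise from above to 1.3 (stop). Seen from above the lever points to chuck yaw + 3.792 - value (anticlockwise positive). Jaw faces are 24 mm - 12.4 mm x value off the axis; they meet the thick bit at about 1.05. Stays where left: 2 N at the post moves it; past first touch, push on with 6 to 12 N to tighten.
- lever_post (a point): Point on the upright black post at the end of the sleeve's lever, on its axis, 60 mm above the worktop. Post 12 mm across, 27 to 82 mm above the worktop, 95 mm from the chuck's axis; below it a steel foot 18 mm across, 15 to 27 mm up. The lever is a round steel bar 10 mm thick, 17 to 27 mm above the worktop.
- jaw_0: One of three steel jaws that slide radially on the chuck's face, moved together by the sleeve: 26 mm long, 12 mm wide, 18 mm high (35 to 53 mm above the worktop). Origin: foot of its inner face, in the middle of its width. This one lies on the chuck's +x side.
- jaw_1: The same, 120 degrees anticlockwise from jaw_0 seen from above.
- jaw_2: The same, 240 degrees anticlockwise from jaw_0 seen from above.
- thick_bit_center (a point): Thick hollow drill bit, steel, 60 mm tall, standing on its broad end: shank 22 mm across up to 28 mm, then a tube 14 mm across from 32 mm to the top. The point is on its axis, 30 mm above its foot; z is up along the bit. 0.09 kg. It stands in a flat grey tray, 150 x 140 mm (floor 4 mm, rim 12 mm above the worktop). Grip it by the tube.
- thin_bit_center (a point): Thin hollow drill bit, same shape and height, shank 12 mm and tube 8 mm across, standing. The point is on its axis, 30 mm above its foot. To be left alone.
- stamp_center (a point): Wooden rubber stamp 28 x 58 x 73 mm standing on its face; foot block (58 mm along its y) 16 mm high, round handle 24 mm across above it. The point is on its axis, 36 mm up. To be left alone.
- staple_box_long_center (a point): Box of staples 41 x 74 x 27 mm (74 along its y) lying on the worktop beside the lever's swing; the point is its centre. To be left alone.
- staple_box_short_center (a point): Box of staples 37 x 62 x 31 mm (62 along its y) lying on the worktop beside the lever's swing; the point is its centre. To be left alone.
Mind the look-alikes: they are no part of the job. What is shaped like the part that bears thick_bit_center but pink or yellow is not meant.

How it is judged:
By the outcome, as a careful person would: the job done as asked, in the order asked, and still so for the second after the job is handed in, with the robot touching nothing.
It also fails if it takes over 69 s, if anything falls off the work surface, if the arm or the gripper's body presses on something with over 40 N, if the wrist force passes 120 N, or if a joint passes its speed limit or range.

### The arm

A 7-joint arm with a two-finger parallel gripper is mounted at the origin on a cart in front of the work surface, level with it; the furniture and walls round the work are solid. World frame = base frame: x ahead of the robot, y to its left, z up, the work surface at z = 0. Lengths are in m, angles in degrees, forces in N, time in s.
With the tool pointing down it reaches from about 0.425 to 1.025 m from the base axis. Payload 9.4 kg.
Tool frame: the origin (TCP) lies on the centre line of the jaws, within the pads' length; the fingertips stand 14 mm ahead of it and the grasp point (between the pads) lies 5 mm behind it; x points along the fingers, y is the direction in which the jaws open and shut, and the axes are right-handed (so a half turn about x gives the same grasp; the last joint's range is limited). The gripper opens to 93 mm and grips with 3 to 60 N. Pads are 15 mm wide; open, the fingers measure 128 mm over their backs; the gripper's body (75 mm by 188 mm) begins 65 mm behind the grasp point.
Start: joints at [-75.842, 34.337, -0.143, 91.639, 0.103, 54.024, -4.572], TCP at [0.231, 0.687, 0.233] pointing down, gripper open.
Joint ranges: [-147.43, 147.43], [-19.82, 112.94], [-74.19, 73.91], [6.32, 146.72], [-59.91, 239.91], [6.04, 106.73], [-150.56, 150.56]. Speed limits (degrees/s): [127.2, 127.2, 172.46, 172.46, 180, 180, 180].

### API

Orientations are given as a 3x3 rotation matrix whose columns are the frame's x, y, z axes.
In Python, from station import robot, fingers, kin, telemetry, viewer, order gives the robot as it stands. Calls block until the motion is done:
- robot.goto(position, orientation): joint-space move of the TCP to a pose.
- robot.line_to(position, ori=None, velocity=0.15, stop_force=None): straight line of the TCP; ori=None keeps the orientation; velocity is the mean speed in m/s. With stop_force (N) it stops when the force on the tool has changed by that much, and returns True; else False.
- robot.move_j(angles): joint-space move.
- fingers.gripper_to(opening, force=None): opening from 0.0 (shut) to 1.0 (fully open); force is the grip in N (None keeps the last); returns when the fingers have stopped.
- robot.dwell(seconds).
- kin.inverse_kinematics(position, orientation): joint angles nearest the present ones, or None.
- telemetry.read_state(): the state.
- viewer.camera(name): name is "side" or "top"; returns a dict with "color" (400x640x3 uint8, red, green, blue), "intrinsics" (3x3 intrinsics, pixels), "k1" (the pictures are not rectified: a ray, as slopes to the right and down, at radius r is drawn at 1 + k1 r^2 times it, then the intrinsics apply), "origin" and "orientation" of the camera in the world. Camera axes: x right, y down, z forward; pixel columns grow to the right and rows downward; lengths in m; the calibration is good to about 2 mm. A picture is of the moment at which its call begins. There is no depth.
A pose or a line that the arm cannot do raises robot.IKError and nothing moves.
- order.close_job(): hands the job in, once; it reports no verdict.
The state is a dict: "time": time; "joint_pos": joint angles; "qd": joint speeds; "effort": joint torques, N m; "tcp_pos": TCP position; "tcp_rot": TCP orientation; "ft_force": force on the tool from outside, world axes, zero at the start; "torque": the same for the moment, N m; "gripper_width": opening from 0.0 (shut) to 1.0 (fully open).
Only numpy, scipy, OpenCV 4.12 (cv2) and the standard library are available. Lean on these libraries where they do the work, as an engineer would, in place of code of your own. Each camera call takes 0.05 s, during which the arm holds its last target.

## Working session

There is one attempt and no reset: what is moved stays moved. The work goes in short steps, each a Python script; the robot and the scene stay as the last script left them, time stands still between calls to the robot, and variables do not carry over. Pictures are saved under pics/ and viewed, and the job is handed in when it is done.

```bash
ls; mkdir -p pics; python3 - <<'E'
from station import robot, fingers, kin, telemetry, viewer, order
import cv2,numpy as np,pickle
for n in("side","top"):
    c=viewer.camera(n); cv2.imwrite(f"pics/{n}0.png",c["color"][:,:,::-1]); pickle.dump(c,open(f"{n}0.pkl","wb"))
    print(n,c["intrinsics"],c["k1"],c["origin"],c["orientation"])
s=telemetry.read_state();print(s["time"],s["tcp_pos"],s["tcp_rot"],s["ft_force"])
E
```

```text
pics
side [[420.87373217   0.         320.91700068]
 [  0.         420.87373217 199.04640368]
 [  0.           0.           1.        ]] -0.03175805145635791 [0.17209251 0.88220127 0.5274246 ] [[-0.91172027 -0.18947559  0.36450672]
 [-0.41043752  0.38226795 -0.82789629]
 [ 0.0175269  -0.90441706 -0.42628933]]
top [[456.5567214    0.         322.30290169]
 [  0.         456.5567214  199.04999595]
 [  0.           0.           1.        ]] -0.024856788973678184 [0.21120408 0.12276727 1.41241088] [[-0.3412363  -0.9091736   0.23866534]
 [-0.93997499  0.32946056 -0.08889747]
 [ 0.00219242 -0.2546745  -0.96702435]]
0.1 [0.23059857 0.68691072 0.23183238] [[-2.84353146e-04  3.18147405e-01  9.48041216e-01]
 [-1.36668395e-03  9.48040246e-01 -3.18147489e-01]
 [-9.99999026e-01 -1.38613896e-03  1.65228726e-04]] [-0.26389196 -0.5868796   0.01137233]
```

View pics/side0.png

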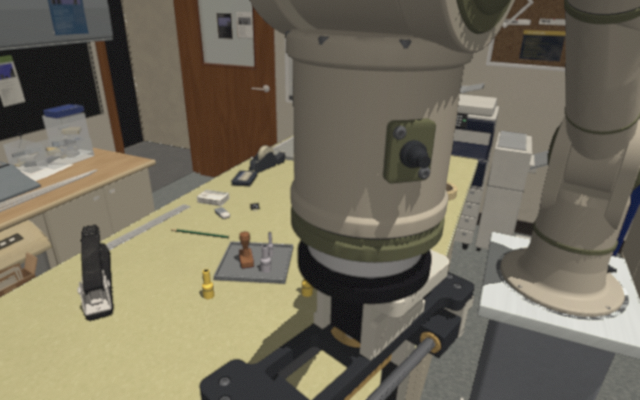

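View pics/top0.png

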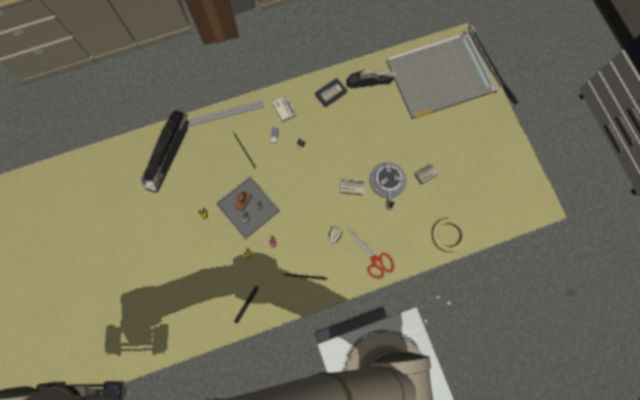

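```bash
cat > h.py <<'E'
import numpy as np,cv2,pickle
def P(c,X):
    K=np.array(c["intrinsics"]);R=np.array(c["orientation"]);o=np.array(c["origin"])
    X=np.atleast_2d(X);d=(X-o)@R; s=d[:,:2]/d[:,2:]
    s=s*(1+c["k1"]*(s**2).sum(1,keepdims=True))
    return s*[K[0,0],K[1,1]]+K[:2,2]
def U(c,px,z):
    K=np.array(c["intrinsics"]);R=np.array(c["orientation"]);o=np.array(c["origin"])
    d=(np.array(px,float)-K[:2,2])/[K[0,0],K[1,1]]; s=d.copy()
    for _ in range(20): s=d/(1+c["k1"]*(s@s))
    r=R@np.array([s[0],s[1],1]); return o+r*(z-o[2])/r[2]
def crop(c,name,x0,y0,x1,y1,f):
    im=c["color"][y0:y1,x0:x1,::-1]
    cv2.imwrite(name,cv2.resize(im,None,fx=f,fy=f,interpolation=cv2.INTER_CUBIC))
E
python3 - <<'E'
from h import *
t=pickle.load(open("top0.pkl","rb"));s=pickle.load(open("side0.pkl","rb"))
crop(t,"pics/t_chuck.png",320,140,450,230,6)
crop(t,"pics/t_tray.png",190,170,310,260,6)
crop(s,"pics/s_tray.png",190,180,320,310,4)
for n,p in dict(chuck=(388,180),tray=(248,207),post=(391,203)).items(): print(n,U(t,p,0.03))
E
```

```text
chuck [ 0.54013932 -0.22134329  0.03      ]
tray [0.60722101 0.22223223 0.03      ]
post [ 0.46719914 -0.20191411  0.03      ]
```

View pics/t_chuck.png

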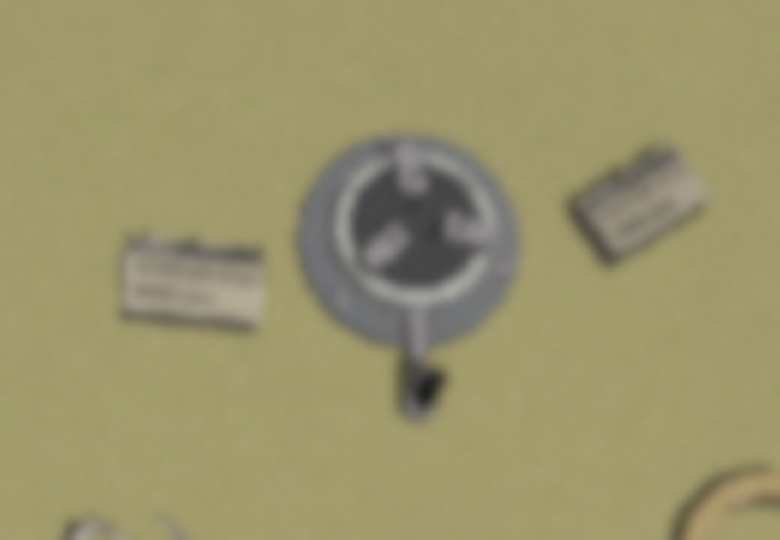

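View pics/t_tray.png

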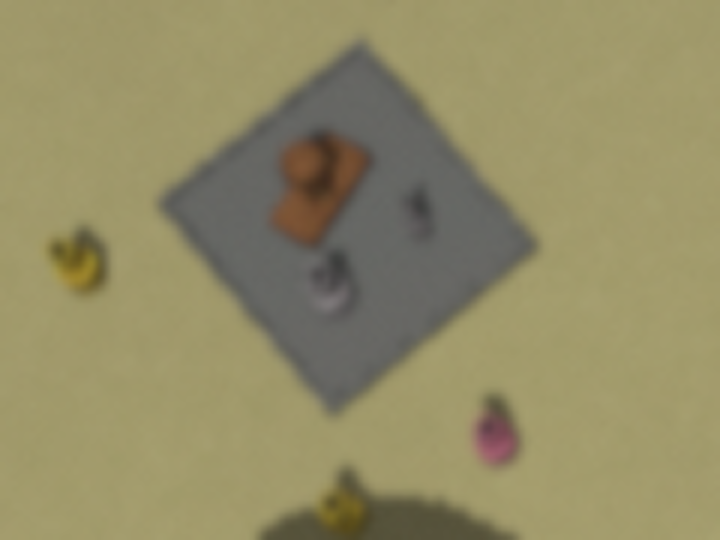

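View pics/s_tray.png

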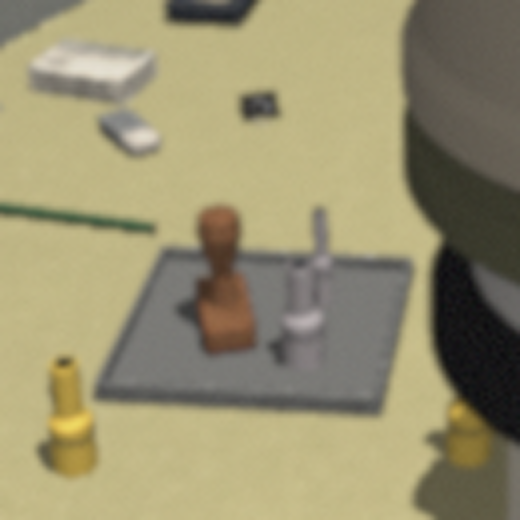

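```bash
cat >> h.py <<'E'
def circ(x,y,z,r,n=60):
    a=np.linspace(0,2*np.pi,n); return np.c_[x+r*np.cos(a),y+r*np.sin(a),np.full(n,z)]
def draw(c,name,box,f,curves):
    x0,y0,x1,y1=box
    im=cv2.resize(c["color"][y0:y1,x0:x1,::-1],None,fx=f,fy=f,interpolation=cv2.INTER_CUBIC)
    for X,col in curves:
        p=((P(c,X)+.5-[x0,y0])*f-.5)
        cv2.polylines(im,[np.round(p*16).astype(np.int32)],False,col,1,cv2.LINE_AA,4)
    cv2.imwrite(name,im)
def bit(x,y,z0=0.004):
    g=(0,255,0);r=(0,0,255)
    return [(circ(x,y,z0,.011),g),(circ(x,y,z0+.028,.011),g),(circ(x,y,z0+.06,.007),r),(circ(x,y,z0+.032,.007),r)]
def chuck(x,y,yaw,v):
    g=(0,255,0);r=(0,0,255);b=(255,100,0)
    C=[(circ(x,y,.01,.06),g),(circ(x,y,.034,.036),r),(circ(x,y,.03,.0425),b)]
    d=.024-.0124*v
    for k in range(3):
        a=yaw+k*2*np.pi/3;u=np.array([np.cos(a),np.sin(a)]);w=np.array([-u[1],u[0]])
        q=[u*d-w*.006,u*(d+.026)-w*.006,u*(d+.026)+w*.006,u*d+w*.006,u*d-w*.006]
        C.append((np.array([[x+i[0],y+i[1],.053] for i in q]),(0,255,255) if k==0 else r))
    a=yaw+3.792-v;px,py=x+.095*np.cos(a),y+.095*np.sin(a)
    C+=[(circ(px,py,.082,.006),r),(circ(px,py,.015,.009),g),(np.array([[x+.0425*np.cos(a),y+.0425*np.sin(a),.022],[px,py,.022]]),b)]
    return C
def box(x,y,yaw,lx,ly,h):
    R=np.array([[np.cos(yaw),-np.sin(yaw)],[np.sin(yaw),np.cos(yaw)]])
    q=np.array([[1,1],[1,-1],[-1,-1],[-1,1],[1,1]])*[lx/2,ly/2]@R.T+[x,y]
    return [(np.c_[q,np.full(5,z)],c) for z,c in((0,(0,255,0)),(h,(0,0,255)))]
E
cat > ov.py <<'E'
from h import *
import sys
t=pickle.load(open("top0.pkl","rb"));s=pickle.load(open("side0.pkl","rb"))
X=U(t,(320+415/6,140+225/6),.034);print(X)
yaw=np.radians(10)
th=U(t,(190+337/6,170+262/6),.064);th2=U(s,(190+301/4,180+266/4),.064);print(th,th2)
draw(t,"pics/o1.png",(320,140,450,230),6,chuck(X[0],X[1],yaw,.65))
m=(th+th2)/2
draw(t,"pics/o2.png",(190,170,310,260),6,bit(m[0],m[1]))
draw(s,"pics/o3.png",(225,220,300,290),8,bit(m[0],m[1]))
E
python3 ov.py
```

```text
[ 0.54560108 -0.2269343   0.034     ]
[0.57953903 0.23130134 0.064     ] [0.57713652 0.24435611 0.064     ]
```

View pics/o1.png

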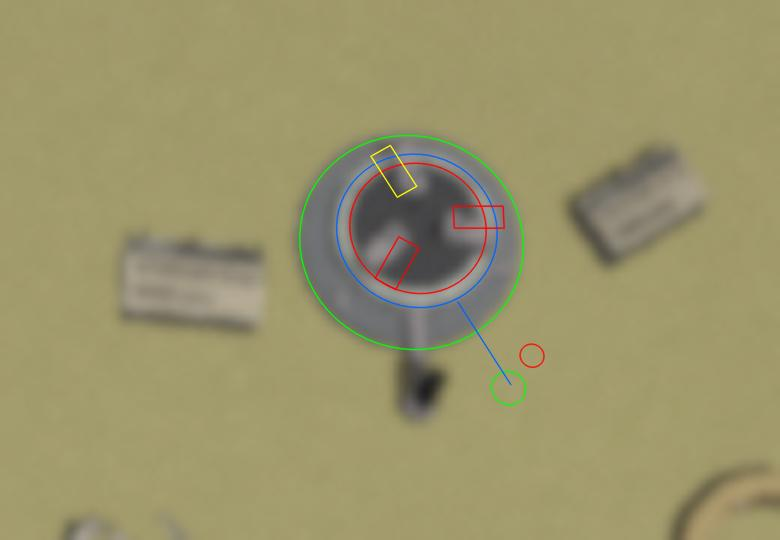

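View pics/o2.png

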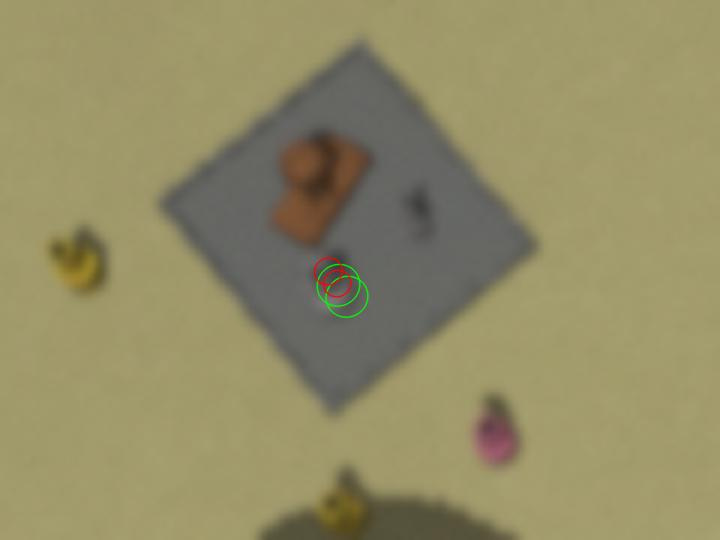

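View pics/o3.png

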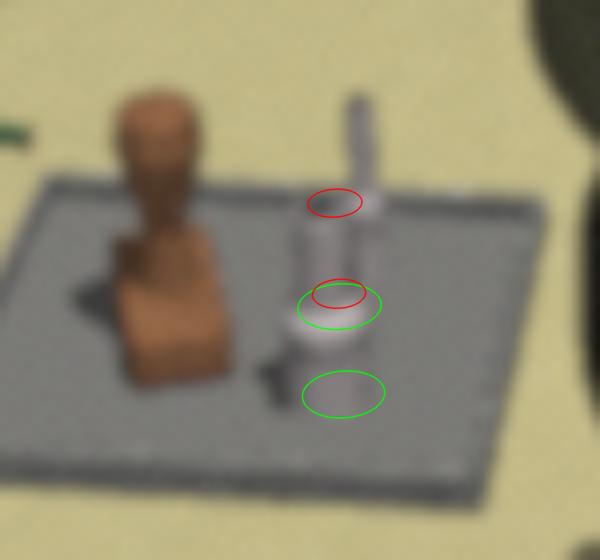

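```bash
cat > ov.py <<'E'
from h import *
import sys
t=pickle.load(open("top0.pkl","rb"));s=pickle.load(open("side0.pkl","rb"))
X=(.5465,-.2255)
a=[float(i) for i in sys.argv[1:]]
draw(t,"pics/o1.png",(340,150,430,220),8,chuck(a[0],a[1],np.radians(a[2]),a[3]))
draw(t,"pics/o2.png",(215,180,275,230),12,bit(a[4],a[5]))
draw(s,"pics/o3.png",(225,220,300,290),8,bit(a[4],a[5]))
E
python3 ov.py .5460 -.2258 -12 .79 .581 .2375
```

```text
(no output)
```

View pics/o1.png

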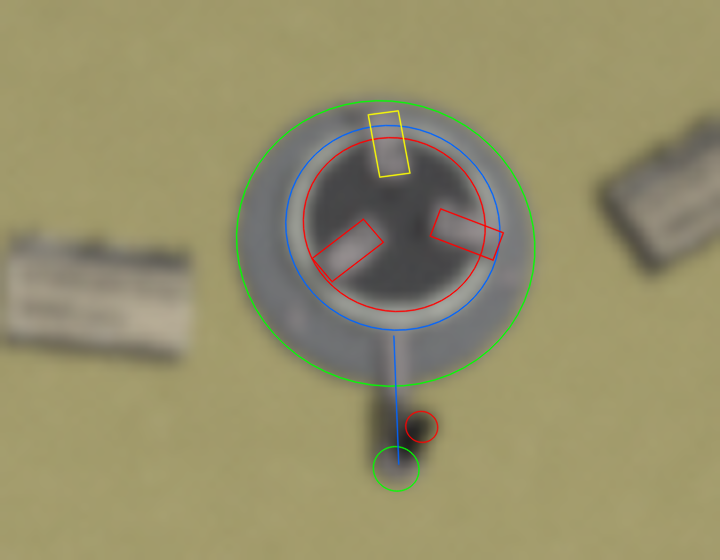

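View pics/o2.png

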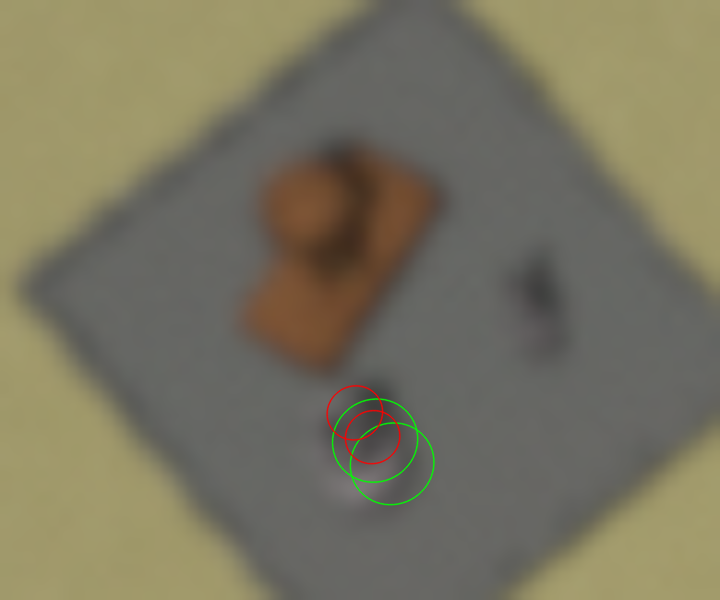

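View pics/o3.png

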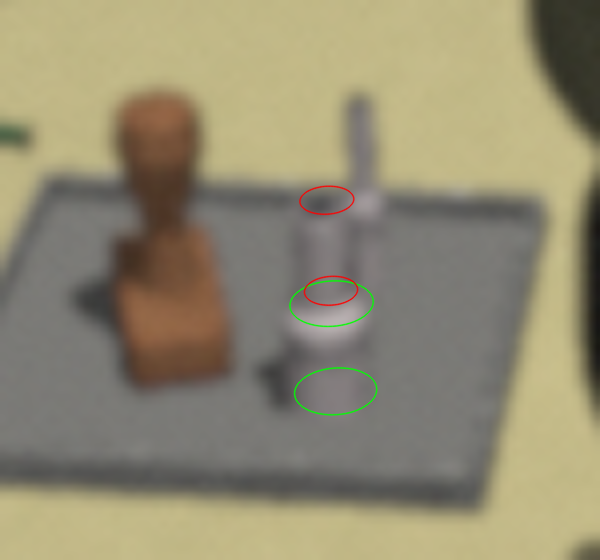

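```bash
cat >> h.py <<'E'
CX,CY,YAW=.546,-.2250,np.radians(-12)
def ori(yx,yy):
    y=np.array([yx,yy,0.])/np.hypot(yx,yy);x=np.array([0,0,-1.]);return np.c_[x,y,np.cross(x,y)]
def post(v):
    a=YAW+3.792-v; return CX+.095*np.cos(a),CY+.095*np.sin(a),ori(np.sin(a),-np.cos(a))
E
python3 - <<'E'
from h import *
from station import robot, fingers, kin, telemetry, viewer, order
x,y,R=post(.79);print(x,y)
fingers.gripper_to(.40,20)
robot.goto([x,y,.16],R)
s=telemetry.read_state();print(s["time"],s["tcp_pos"],s["joint_pos"],s["ft_force"],s["gripper_width"])
for n in("side","top"):
    c=viewer.camera(n); pickle.dump(c,open(f"{n}1.pkl","wb"))
    cv2.imwrite(f"pics/{n}1.png",c["color"][:,:,::-1])
s=pickle.load(open("side1.pkl","rb"))
draw(s,"pics/s1c.png",(225,150,305,220),8,chuck(CX,CY,YAW,.79))
crop(s,"pics/s1r.png",225,210,305,280,8)
for v in np.arange(0,1.3,.1):
    x,y,R=post(v);print(kin.inverse_kinematics([x,y,.059],R) is not None,end=' ')
E
```

```text
0.4567281065348761 -0.19251109362949315
4.3083 [ 0.45718143 -0.19195255  0.15999625] [  9.7929811   25.28054748   8.82969905 125.71613071  -7.67581207
  29.47692175  94.54514894] [-0.27681405  0.85466954  0.31077622] 0.39782869740797083
True True True True True True True True True True True True True
```

View pics/side1.png

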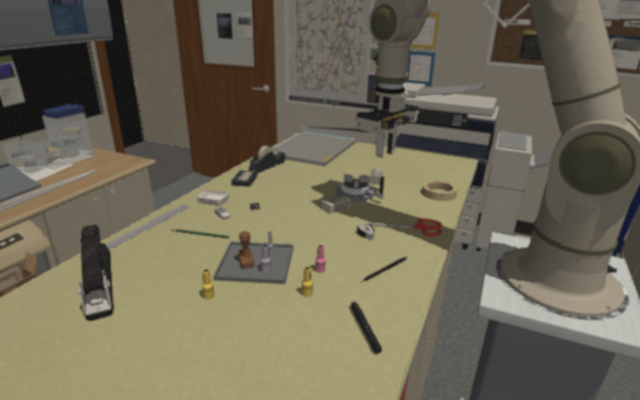

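View pics/top1.png

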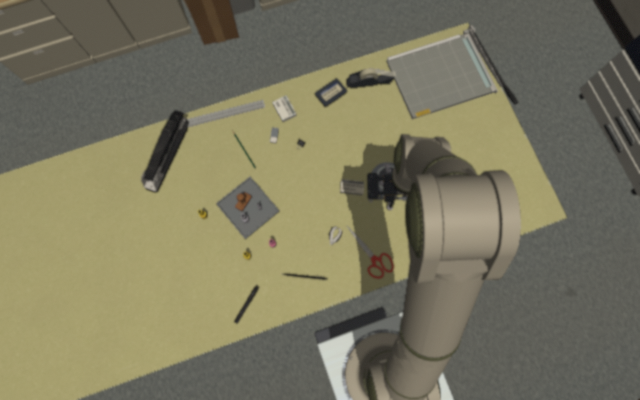

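```bash
python3 - <<'E'
from h import *
s=pickle.load(open("side1.pkl","rb"))
draw(s,"pics/s1c.png",(310,140,410,220),8,chuck(CX,CY,YAW,.79))
E
```

```text
(no output)
```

View pics/s1c.png

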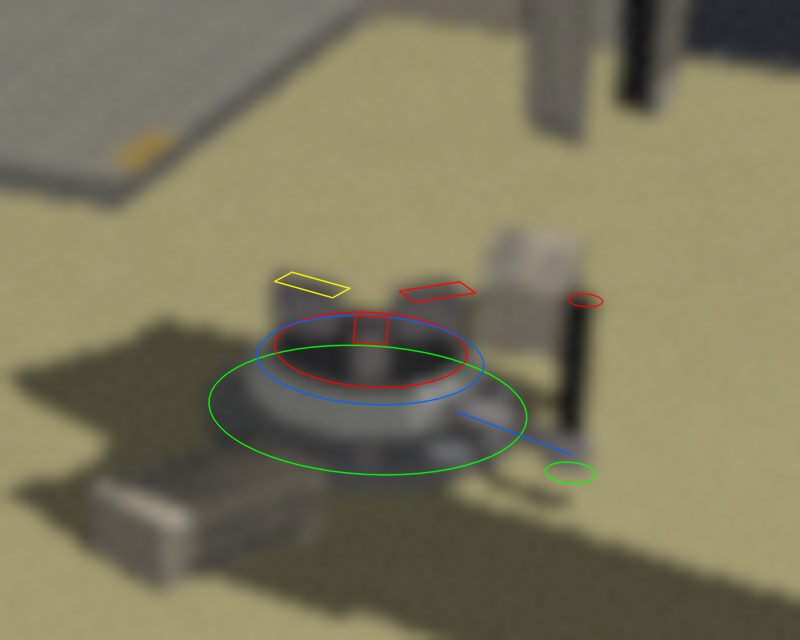

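```bash
python3 - <<'E'
from h import *
from station import robot, fingers, kin, telemetry, viewer, order
x,y,R=post(.79)
print(robot.line_to([x,y,.060],R,velocity=.12,stop_force=4))
s=telemetry.read_state();print(s["time"],s["tcp_pos"],s["ft_force"])
v=.79
while v>-.35:
    v-=.09; x,y,R=post(v)
    st=robot.line_to([x,y,.060],R,velocity=.05,stop_force=8)
    s=telemetry.read_state();print(round(v,2),st,s["tcp_pos"].round(4) if hasattr(s["tcp_pos"],"round") else s["tcp_pos"],np.round(s["ft_force"],2),round(s["time"],2))
    if st or np.hypot(*s["ft_force"][:2])>9: break
E
```

```text
False
5.3917 [ 0.45692407 -0.1926214   0.0604126 ] [-0.43631698 -0.164451   -0.21574453]
0.7 False [ 0.4544 -0.2009  0.0606] [ 0.25 -0.38  0.13] 5.72
0.61 False [ 0.4525 -0.2089  0.0602] [ 0.04 -0.75 -0.02] 6.04
0.52 False [ 0.4514 -0.2174  0.06  ] [-0.36  0.25 -0.74] 6.37
0.43 False [ 0.451  -0.2259  0.06  ] [-0.   -0.41  1.29] 6.69
0.34 False [ 0.4515 -0.2345  0.06  ] [0.01 0.38 0.22] 7.02
0.25 False [ 0.4527 -0.243   0.06  ] [0.18 0.27 0.68] 7.34
0.16 False [ 0.4547 -0.2513  0.06  ] [0.8  0.19 0.16] 7.67
0.07 False [ 0.4575 -0.2594  0.06  ] [0.04 0.34 0.07] 7.99
-0.02 False [ 0.4609 -0.2672  0.06  ] [-0.5  -0.05  0.71] 8.32
-0.11 False [ 0.4651 -0.2747  0.06  ] [ 0.59 -0.44 -0.14] 8.64
-0.2 False [ 0.4699 -0.2818  0.06  ] [-0.18  0.16 -0.02] 8.97
-0.29 True [ 0.4716 -0.2835  0.0593] [-1.    1.41  1.98] 9.18
```

```bash
python3 - <<'E'
from h import *
from station import robot, fingers, kin, telemetry, viewer, order
s=telemetry.read_state();print(s["ft_force"],s["gripper_width"])
c=viewer.camera("side");pickle.dump(c,open("side2.pkl","wb"))
crop(c,"pics/s2.png",310,100,410,220,5)
draw(c,"pics/s2o.png",(320,150,410,220),8,chuck(CX,CY,YAW,0))
E
```

```text
[-0.99909524  1.41419346  1.97671171] 0.3987420411502844
```

View pics/s2.png

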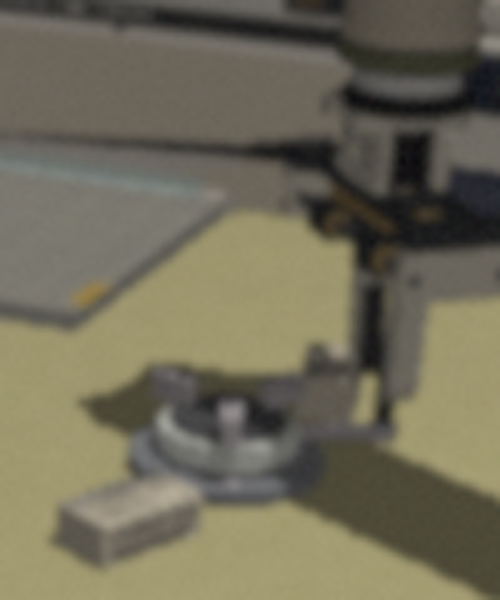

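View pics/s2o.png

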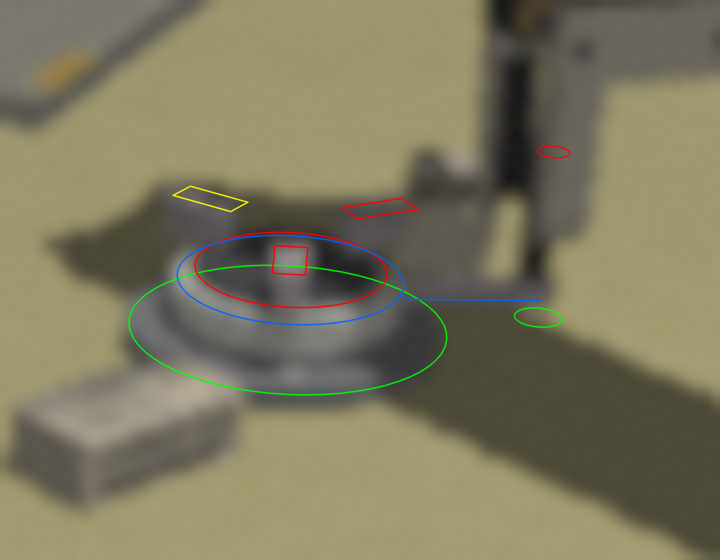

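```bash
python3 - <<'E'
from h import *
from station import robot, fingers, kin, telemetry, viewer, order
t=pickle.load(open("top0.pkl","rb"))
print("short box",U(t,(427,174),.031),"long",U(t,(352,187),.027))
for v in (-.3,-.4):
    x,y,R=post(v)
    st=robot.line_to([x,y,.060],R,velocity=.04,stop_force=12)
    s=telemetry.read_state();print(st,s["tcp_pos"],s["ft_force"],s["time"])
    if st: break
c=viewer.camera("top");pickle.dump(c,open("top2.pkl","wb"));crop(c,"pics/t2.png",340,140,450,230,6)
E
```

```text
short box [ 0.51613204 -0.34545165  0.031     ] long [ 0.55817115 -0.1062825   0.027     ]
True [ 0.47175439 -0.28338329  0.05882454] [-0.96248272  2.10112964  2.585252  ] 9.4333
```

View pics/t2.png

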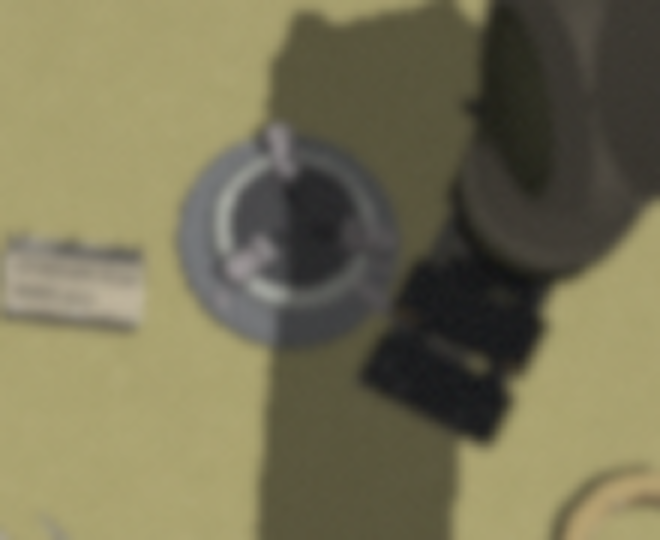

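```bash
python3 - <<'E'
from h import *
t=pickle.load(open("top2.pkl","rb"))
a=chuck(CX,CY,np.radians(-7),0)
draw(t,"pics/t2a.png",(355,150,425,215),10,a)
t=pickle.load(open("top0.pkl","rb"))
draw(t,"pics/t2b.png",(355,150,425,215),10,chuck(CX,CY,np.radians(-8),.86))
E
```

```text
(no output)
```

View pics/t2a.png

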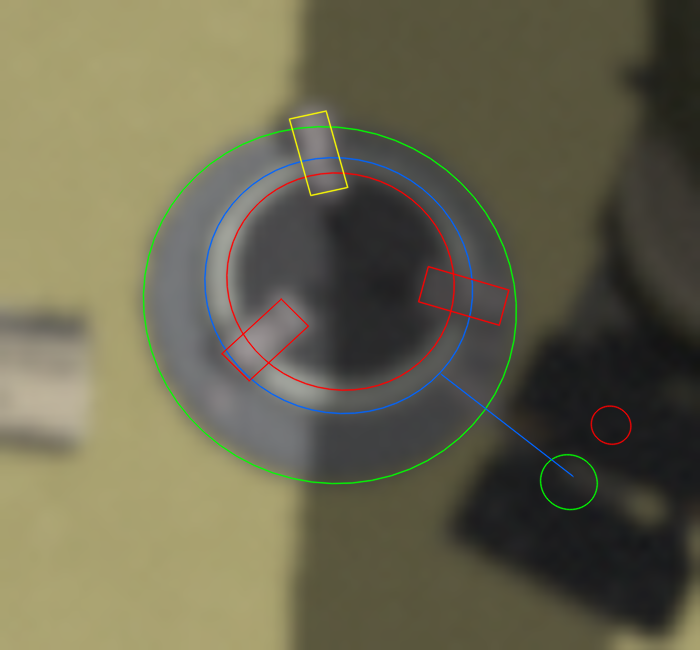

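View pics/t2b.png

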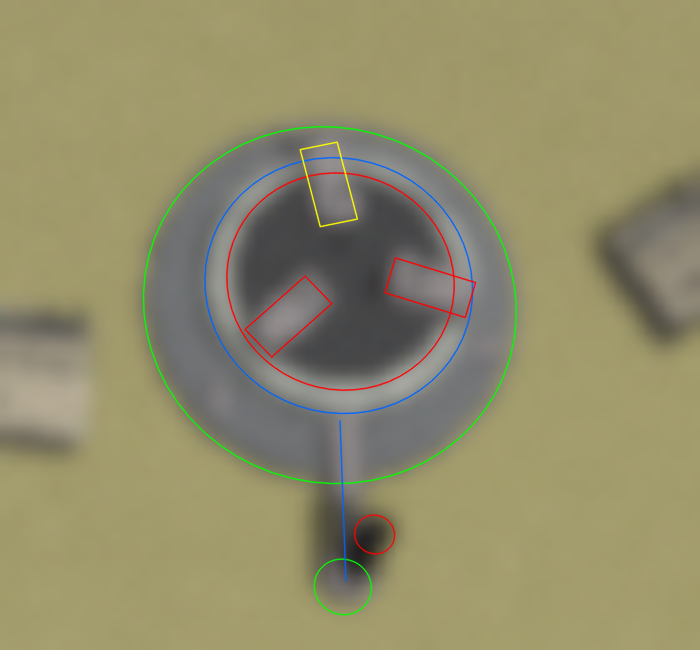

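```bash
sed -i 's/np.radians(-12)/np.radians(-7)/' h.py; python3 - <<'E'
from h import *
from station import robot, fingers, kin, telemetry, viewer, order
t=pickle.load(open("top0.pkl","rb"))
print("thin",U(t,(259.2,203),.064),"stamp",U(t,(215+312/12,180+210/12),.073))
x,y,R=post(0)
robot.line_to([x,y,.060],R,velocity=.05,stop_force=10)
robot.line_to([x,y,.18],R,velocity=.2)
B=(.5805,.2405)
R=ori(.63,.78)
robot.goto([*B,.16],R)
s=telemetry.read_state();print(s["tcp_pos"],s["time"],s["joint_pos"])
for n in("side","top"):
    c=viewer.camera(n); pickle.dump(c,open(f"{n}3.pkl","wb"))
    if n=="side": draw(c,"pics/s3.png",(225,190,305,290),6,bit(*B)); 
    else: draw(c,"pics/t3.png",(320,140,450,230),6,chuck(CX,CY,YAW,0))
E
```

```text
thin [0.59781752 0.18387112 0.064     ] stamp [0.63049396 0.23017058 0.073     ]
[0.58075101 0.23917083 0.15974002] 12.5583 [-33.87474554  32.8288716    9.44760798 108.97421924  -8.08947069
  38.8666891   31.41757069]
```

View pics/s3.png

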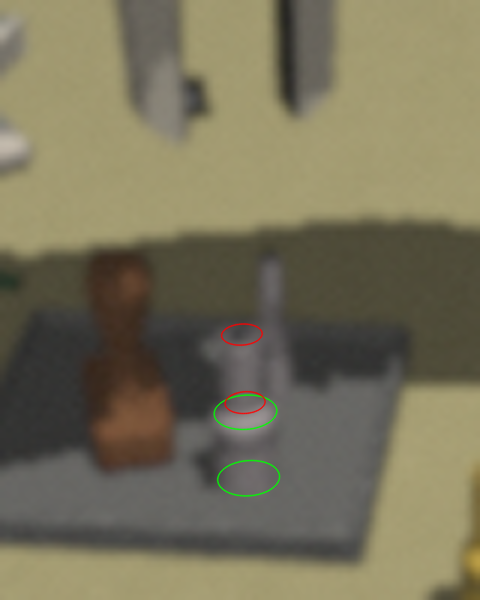

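View pics/t3.png

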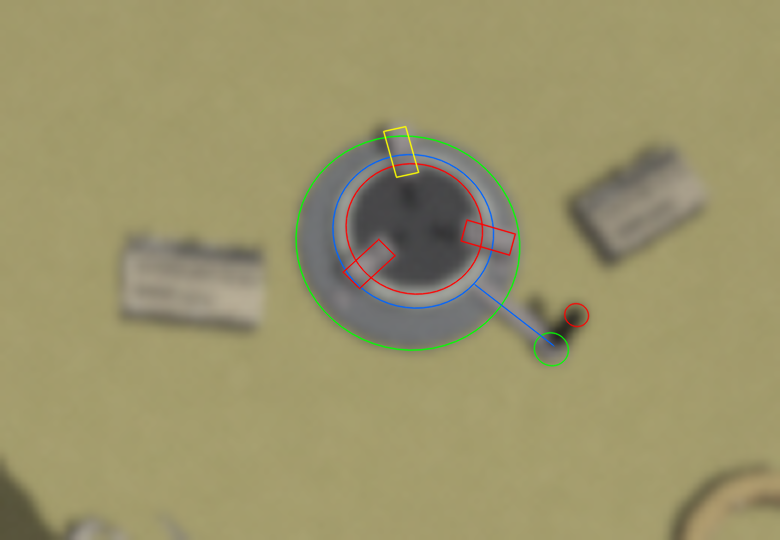

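```bash
python3 - <<'E'
from h import *
from station import robot, fingers, kin, telemetry, viewer, order
B=(.5805,.2405);R=ori(.63,.78)
print(robot.line_to([*B,.052],R,velocity=.1,stop_force=4))
s=telemetry.read_state();print(s["tcp_pos"],s["time"],s["ft_force"])
fingers.gripper_to(0,15)
s=telemetry.read_state();print(s["gripper_width"]*93,s["time"],s["ft_force"],s["tcp_pos"])
c=viewer.camera("side");crop(c,"pics/s4.png",225,190,305,290,6)
E
```

```text
False
[0.58089355 0.24059697 0.0526287 ] 13.8917 [ 0.22599697 -0.62116371 -0.03374393]
12.989498994107286 14.4083 [ 0.21583806 -0.14554453  3.16703853] [0.58067064 0.24059758 0.05230363]
```

View pics/s4.png

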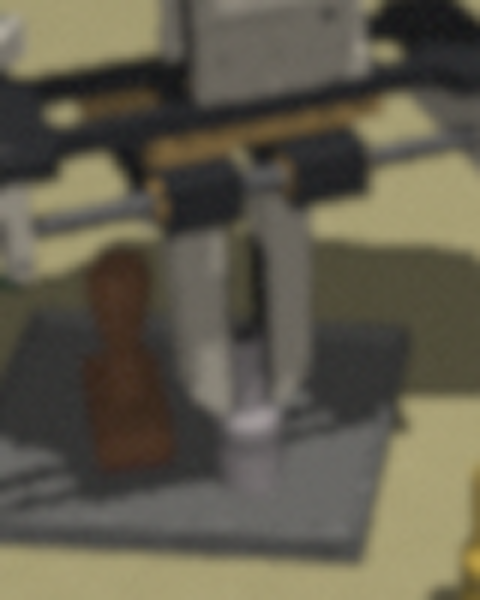

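```bash
python3 - <<'E'
from h import *
from station import robot, fingers, kin, telemetry, viewer, order
robot.line_to([.5807,.2406,.20],velocity=.15)
s=telemetry.read_state();print(s["gripper_width"]*93,s["ft_force"],s["time"])
R=ori(.318,.948)
robot.goto([CX,CY,.17],R)
robot.line_to([CX,CY,.105],R,velocity=.12)
s=telemetry.read_state();print(s["tcp_pos"],s["gripper_width"]*93,s["ft_force"],s["time"])
c=viewer.camera("side");pickle.dump(c,open("side5.pkl","wb"))
z0=s["tcp_pos"][2]-.0483
draw(c,"pics/s5.png",(320,110,400,210),6,bit(CX,CY,z0)+chuck(CX,CY,YAW,0)[:3])
E
```

```text
13.164329766829818 [ 0.25610073 -0.50946278 -0.34145677] 15.5917
[ 0.54634863 -0.22485109  0.10525154] 12.596863435229322 [-0.33288861 -0.09918888 -0.62063005] 17.9917
```

View pics/s5.png

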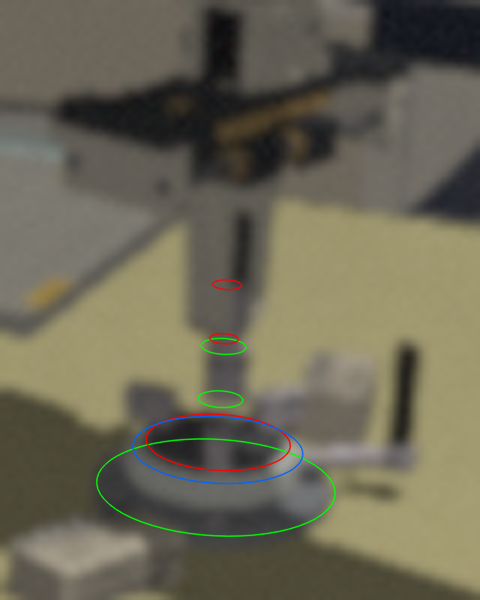

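```bash
python3 - <<'E'
from h import *
from station import robot, fingers, kin, telemetry, viewer, order
x,y=CX+.0025,CY+.001
robot.line_to([x,y,.090],velocity=.06)
st=robot.line_to([x,y,.076],velocity=.02,stop_force=4)
s=telemetry.read_state();print(st,s["tcp_pos"],s["gripper_width"]*93,s["ft_force"],s["time"])
E
```

```text
True [ 0.5486334  -0.22407153  0.08185824] 13.276683000132751 [ 0.0865146  -0.98156189  2.01271045] 18.9167
```

```bash
python3 - <<'E'
from h import *
from station import robot, fingers, kin, telemetry, viewer, order
fingers.gripper_to(.4)
robot.line_to([CX+.0025,CY+.001,.18],velocity=.12)
x,y,R=post(0)
robot.goto([x-.0,y,.17],R)
c=viewer.camera("side");pickle.dump(c,open("side6.pkl","wb"))
draw(c,"pics/s6.png",(320,130,400,210),7,bit(CX,CY,.034))
c=viewer.camera("top");pickle.dump(c,open("top6.pkl","wb"))
draw(c,"pics/t6.png",(350,140,430,220),7,chuck(CX,CY,YAW,0)[3:6])
s=telemetry.read_state();print(s["time"])
E
```

```text
21.375
```

View pics/s6.png

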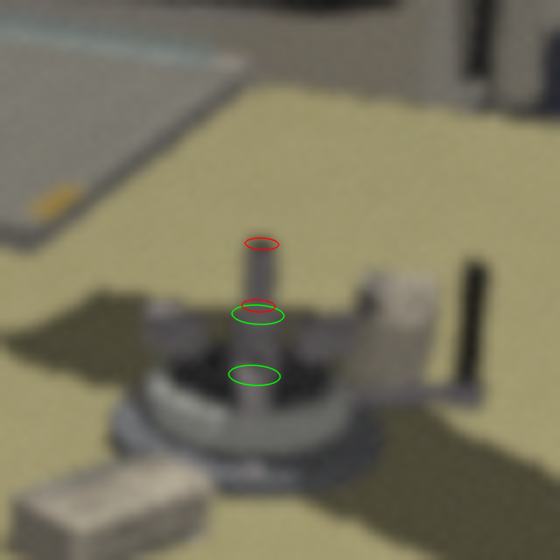

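View pics/t6.png

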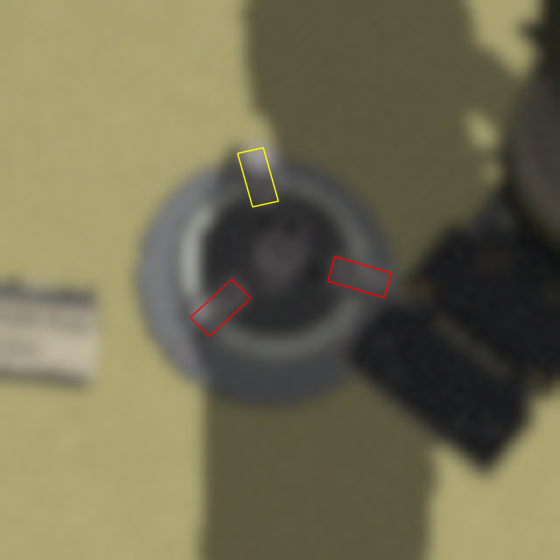

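```bash
python3 - <<'E'
from h import *
from station import robot, fingers, kin, telemetry, viewer, order
x,y,R=post(0)
print(robot.line_to([x,y,.060],R,velocity=.12,stop_force=5))
fingers.gripper_to(.25,10)
s=telemetry.read_state();print(s["time"],s["gripper_width"]*93,s["ft_force"])
v=0
while v<1.38:
    dv=.1 if v<.9 else .04
    v+=dv; x,y,R=post(v)
    st=robot.line_to([x,y,.060],R,velocity=.05 if dv>.05 else .02,stop_force=8)
    s=telemetry.read_state();f=s["ft_force"];tan=np.dot(f,R[:,1])
    p=s["tcp_pos"];va=YAW+3.792-(np.arctan2(p[1]-CY,p[0]-CX)%(2*np.pi))
    print(round(v,2),st,round(va,3),np.round(f,2),round(tan,2),round(s["time"],2))
    if st: break
E
```

```text
False
22.9333 23.365141899537665 [ 0.2845095  -0.2703438  -0.66316998]
0.1 False 0.101 [0.67 0.23 0.17] -0.07 23.27
0.2 False 0.2 [-0.72  0.84 -0.28] 1.03 23.62
0.3 False 0.3 [ 0.06  0.58 -0.29] 0.55 23.96
0.4 False 0.4 [-0.02  0.19 -0.36] 0.19 24.3
0.5 False 0.5 [0.41 0.47 0.27] 0.46 24.64
0.6 False 0.6 [-0.37  0.4  -0.28] 0.37 24.98
0.7 False 0.7 [-0.12 -0.64  0.58] -0.65 25.32
0.8 False 0.8 [-0.08  0.44  0.13] 0.41 25.67
0.9 False 0.9 [ 0.34 -0.46 -0.59] -0.31 26.01
1.0 False 1.0 [ 0.17  0.05 -0.2 ] 0.12 26.35
1.04 False 1.04 [-1.23  0.15  0.66] -0.47 26.69
1.08 False 1.083 [-0.71 -0.39  1.05] -0.7 27.03
1.12 False 1.124 [-0.35 -0.64  0.22] -0.73 27.38
1.16 False 1.162 [-1.58 -1.12  0.16] -1.84 27.72
1.2 False 1.19 [-2.91 -5.46  0.43] -6.08 28.06
1.24 True 1.2 [-3.94 -6.54  3.8 ] -7.53 28.33
```

```bash
python3 - <<'E'
from h import *
from station import robot, fingers, kin, telemetry, viewer, order
s=telemetry.read_state();print(s["ft_force"],s["tcp_pos"])
c=viewer.camera("side");pickle.dump(c,open("side7.pkl","wb"))
crop(c,"pics/s7.png",310,130,410,220,7)
x,y,R=post(1.30)
st=robot.line_to([x,y,.060],R,velocity=.015,stop_force=4)
s=telemetry.read_state();f=s["ft_force"];print(st,f,np.dot(f,R[:,1]),s["tcp_pos"],s["time"])
robot.dwell(.3)
s=telemetry.read_state();f=s["ft_force"];print(f,np.dot(f,R[:,1]),s["tcp_pos"],s["time"])
E
```

```text
[-3.93826945 -6.54153782  3.80180951] [ 0.47204607 -0.16621182  0.05985328]
True [-2.80041957 -5.9185192   4.47743383] -6.194704179071066 [ 0.47156778 -0.16719095  0.05982904] 28.6417
[-2.12626829 -4.07919867  4.34795332] -4.40634493949886 [ 0.47144169 -0.16736265  0.0597277 ] 28.9417
```

View pics/s7.png

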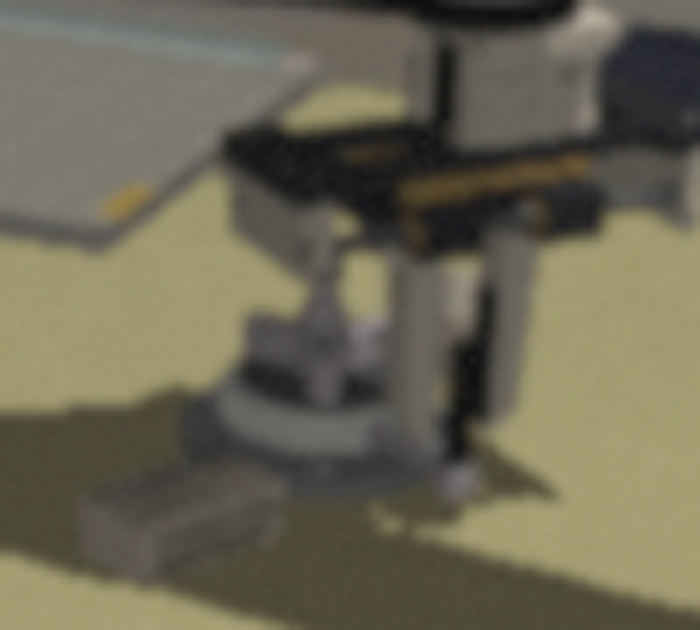

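```bash
python3 - <<'E'
from h import *
from station import robot, fingers, kin, telemetry, viewer, order
for k in range(6):
    p=telemetry.read_state()["tcp_pos"];va=YAW+3.792-(np.arctan2(p[1]-CY,p[0]-CX)%(2*np.pi))
    x,y,R=post(va+.05)
    st=robot.line_to([x,y,.060],R,velocity=.015,stop_force=7)
    s=telemetry.read_state();f=s["ft_force"];F=np.dot(f,R[:,1]);print(st,round(va,3),np.round(f,1),round(F,1),np.round(s["tcp_pos"],4),s["time"])
    if F<-9.5: break
robot.dwell(.3)
s=telemetry.read_state();print(np.dot(s["ft_force"],R[:,1]),s["tcp_pos"])
E
```

```text
True 1.186 [-2.1 -5.1  2.6] -5.3 [ 0.4715 -0.167   0.0598] 29.2083
True 1.19 [-3.4 -5.9  2.6] -6.6 [ 0.4716 -0.1668  0.0598] 29.4917
True 1.192 [-2.7 -6.3  3.1] -6.6 [ 0.4717 -0.1666  0.0598] 29.775
True 1.194 [-2.  -5.3  3.4] -5.3 [ 0.4718 -0.1666  0.0598] 30.0583
True 1.195 [-3.2 -6.1  4. ] -6.7 [ 0.4718 -0.1665  0.0598] 30.3417
True 1.196 [-2.8 -6.2  4.1] -6.6 [ 0.4718 -0.1666  0.0598] 30.6167
-5.536753270119108 [ 0.47162956 -0.16688956  0.0597704 ]
```

```bash
python3 - <<'E'
from h import *
from station import robot, fingers, kin, telemetry, viewer, order
for v in np.arange(1.20,1.30,.008):
    x,y,R=post(v)
    robot.line_to([x,y,.060],R,velocity=.01)
    robot.dwell(.1)
    s=telemetry.read_state();F=np.dot(s["ft_force"],R[:,1]);p=s["tcp_pos"];va=YAW+3.792-(np.arctan2(p[1]-CY,p[0]-CX)%(2*np.pi))
    print(round(v,3),round(va,4),round(F,1),round(s["time"],2))
    if F<-10: break
robot.dwell(.5)
s=telemetry.read_state();print(np.dot(s["ft_force"],R[:,1]))
# back off, centre on post, lift
x,y,R=post(va-.03)
robot.line_to([x,y,.060],R,velocity=.03)
fingers.gripper_to(.4)
s=telemetry.read_state();print(s["ft_force"])
robot.line_to([x,y,.18],R,velocity=.15)
robot.goto([.45,.05,.25],ori(.318,.948))
for n in("side","top"):
    c=viewer.camera(n); pickle.dump(c,open(f"{n}8.pkl","wb"))
    if n=="side": draw(c,"pics/s8.png",(310,130,410,220),7,[]); cv2.imwrite("pics/s8f.png",c["color"][:,:,::-1])
    else: draw(c,"pics/t8.png",(340,140,440,225),7,[]);cv2.imwrite("pics/t8f.png",c["color"][:,:,::-1])
print(telemetry.read_state()["time"])
E
```

```text
1.2 1.1886 -7.0 31.27
1.208 1.1923 -8.9 31.62
1.216 1.1971 -8.7 31.97
1.224 1.2019 -11.1 32.32
-11.134396893917259
[-0.40778086 -0.11684366  0.15244197]
35.5917
```

View pics/s8.png

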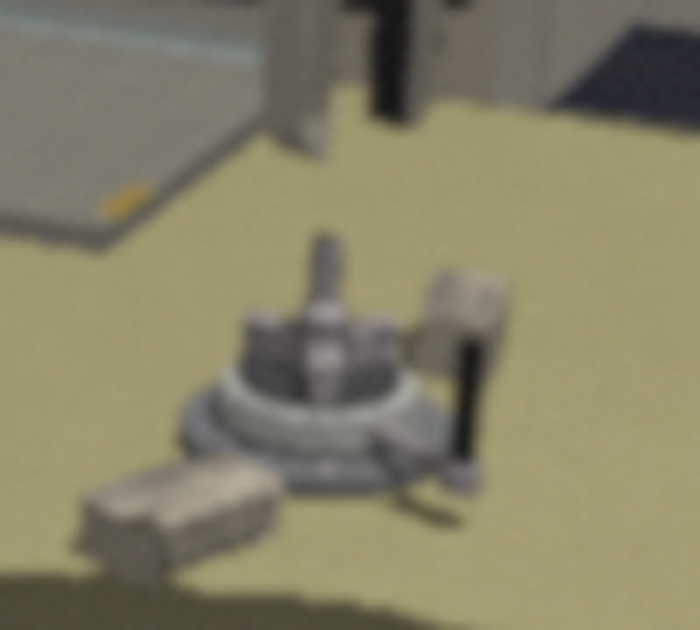

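View pics/t8.png

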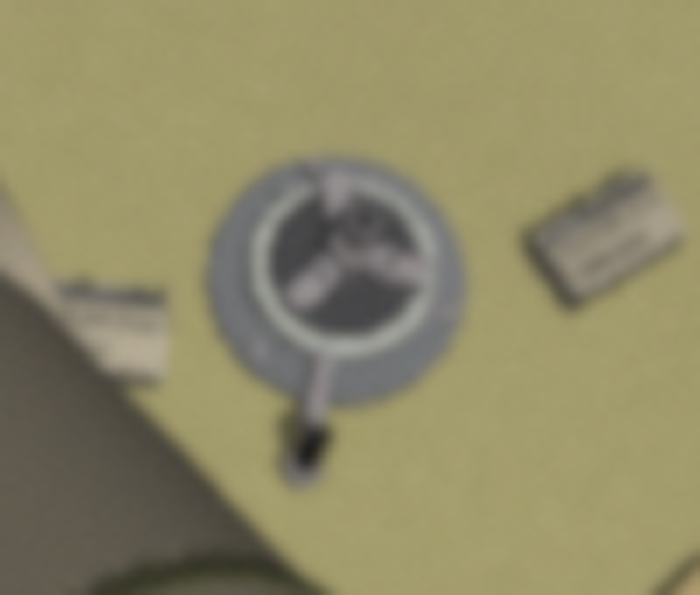

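```bash
python3 - <<'E'
from h import *
t=pickle.load(open("top8.pkl","rb"));s=pickle.load(open("side8.pkl","rb"))
draw(t,"pics/t9.png",(355,150,425,215),10,chuck(CX,CY,YAW,1.1)[3:]+bit(CX,CY,.034)[2:3])
crop(s,"pics/s9.png",190,200,340,310,5)
E
```

```text
(no output)
```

View pics/t9.png

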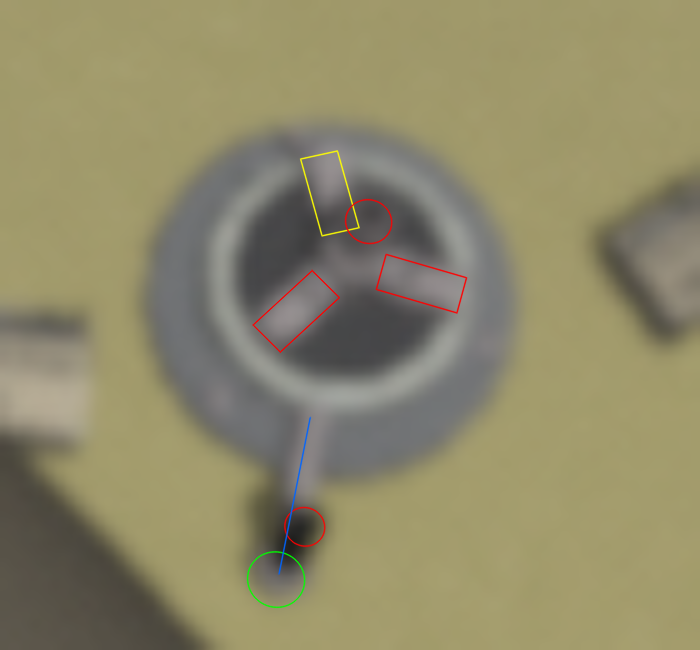

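View pics/s9.png

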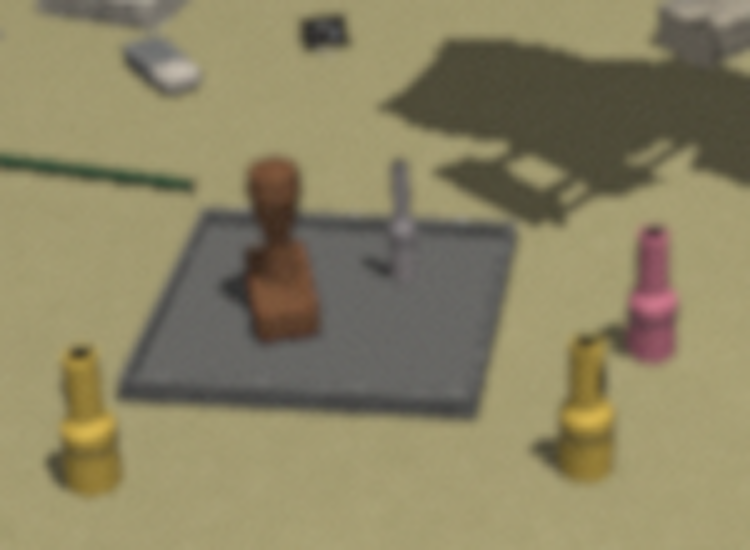

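```bash
python3 - <<'E'
from station import order,telemetry
print(telemetry.read_state()["time"]); order.close_job()
E
```

```text
35.5917
the job is handed in; nothing more can be done
```

I opened the chuck with the lever and stood the thick grey bit from the tray, broad end down, on the face between the jaws. I then let go and pushed the lever clockwise until all three jaws closed on the bit. The job was handed in at 35.6 s of the 69 s allowed.

**Last checks:**
- **Clamping:** the final steady push at the post held about 11 N with the lever no longer moving. After I let go, the lever stayed at about 1.07 to 1.1 rad, against about 1.05 expected for the thick bit.
- **Bit:** the side and top pictures show it upright between all three jaws. I did not measure how well it is centred.
- **Other items:** the thin bit, the stamp and the short staple box look as they stood at the start. So does the long box, though the arm hid part of it in the last top view. I judged all of this by eye.

**Checks that disagreed or fell short:**
- My first chuck yaw (-12°) was about 5° off. The lever's open stop and the jaws gave -7°, and I used that from then on.
- The side camera disagreed with the top camera by about 2 to 3 mm. I moved the placing point by about 2.5 mm to allow for it.
- The pushes with a force stop left only about 5 to 7 N on the post, so I finished tightening with small steps that held the force.

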